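Slide the plywood facing panel out over the end of the bench ledge

ROBOT

A 6-joint arm with a two-finger parallel gripper is mounted at the origin on the work surface. World frame = base frame: x ahead of the robot, y to its left, z up, the work surface at z = 0. Lengths are in mm, angles in rad, forces in N, time in s.
With the tool pointing down it reaches from about 300 to 875 mm from the base axis. Payload 6.4 kg.
Tool frame: the origin (TCP) lies midway between the tips of the shut fingers; the grasp point (between the pads) lies 19 mm behind it; z points along the fingers, y is the line along which they close (so a half turn about z gives the same grasp; the last joint's range is limited). The gripper opens to 88 mm and grips with 3 to 60 N. Pads are 18 mm wide; open, the fingers measure 123 mm over their backs; the gripper's body (75 mm by 187 mm) begins 45 mm behind the grasp point.
Start: joints at [-1.505, 0.181, 1.607, -0, 1.354, -0.206], TCP at [154.384, -553.902, 238.714] pointing down, gripper open.
Joint ranges: [-2.99, 2.99], [-0.89, 2.07], [0.3, 2.58], [-1.14, 4.28], [0, 2.63], [-3.12, 3.12]. Speed limits (rad/s): [2.57, 2.57, 3.01, 3.14, 3.14, 3.14].

INTERFACE

Orientations are given as a rotation vector (axis times angle).
In Python, from workcell import get_obs, grab_frame, hand_in gives the robot as it stands.
- The arm moves only by the shell command python3 -m inch 'ROWS' [OPENING] [FORCE]. ROWS is JSON, one flat list of numbers, 4 for each row, row after row: the shift along the tool's x, y, z in cm, then the turn about the tool's z in degrees. A call has 1 to 12 rows; each row is the pose to reach, as a shift and turn from the pose commanded when the call began, along the tool's axes at that moment; what a row does not reach only later rows make up. A row lasts 1/10 s, in which the tool goes at most 50 mm and 8.59 degrees, less where a joint would pass 70% of its speed; a pose out of reach is approached as far as the arm can. A call with a gripper value outside its range is refused whole. OPENING is the gripper command: -1 is shut, 1 is fully open, values between are in proportion, set as the call begins (- or left out, the last holds). The fingers move at their own pace and stop on an object; FORCE is the grip in N (left out, the last holds). Time passes only in rows, so rows that repeat a pose let the fingers close. It gives the time, the measured TCP pose, the force, the opening and the grip force at its end, in the units of the state.
- get_obs(): the state, without advancing time (a new reading comes with each control period).
- grab_frame(name): name is "scene" or "top" or "wrist"; returns a dict with "img" (480x640x3 uint8, red, green, blue), "z_map" (480x640 float32, mm along the optical axis (not along the pixel's ray), 0 where there is no reading), "camera_matrix" (3x3 intrinsics, pixels), "dist" ([k1, k2, p1, p2, k3] as OpenCV has them; the pictures are not rectified), "R" (3x3) and "t" (3): a world point X has camera coordinates R X + t. Camera axes: x right, y down, z forward; pixel columns grow to the right and rows downward; lengths in mm; the calibration is good to about 2 mm. A picture is of the moment at which its call begins.
- hand_in(): hands the job in; it is judged then, once.
The state is a dict: "time_s": time; "q": joint angles; "qvel": joint speeds; "tau": joint torques, N m; "ee_pos": TCP position; "tool_rot": TCP orientation; "force": force on the tool from outside, world axes, zero at the start; "moment": the same for the moment, N m; "finger_gap": finger opening in mm; "gripper_force": force on a finger pad.
Only numpy, scipy, OpenCV 4.12 (cv2) and the standard library are available. Lean on these libraries where they do the work, as an engineer would, in place of code of your own. Each camera call takes 0.05 s, during which the arm holds its last target. There are 200 camera calls.

TASK

Using the fingers only to push it, slide the thin plywood panel along the raised ledge, out over the ledge's open left-hand end (left as seen from the robot), until the blue line drawn across the panel is level with that end, so that the marked part overhangs and its cover can be turned under and stapled. The panel must finish square, with its long far edge up against the rail at the back of the ledge. Keep it flat on the ledge the whole time, do not pick it up or tip it, and leave the spool of thread, the staple gun and the shears where they are.

Things in the scene. Friction and masses are not known exactly. Their poses are not given: they have to be found in the camera images.
- ledge: dark wooden riser fixed on the bench; its level top is the ledge, 190 mm deep (x), 520 mm long (y), 100 mm above the bench. Origin on the bench under its middle; +x to the back, away from the robot, +y along it to the robot's left. A rail 18 mm thick along the whole back edge rises 22 mm above the ledge, near face at x = +77 mm. Front and ends have no lip. Turned up to 0.2 rad.
- ledge_end (a point): point on the ledge's top surface at its open left-hand end, in the middle of the 190 mm depth; axes as ledge. The panel has to stand out past this end along +y.
- rail_face (a point): point at the foot of the rail's near face, at ledge surface height, midway along the ledge; axes as ledge. The face runs along y and looks to -x.
- panel: pale plywood panel lying loose and flat on the ledge: 110 mm (x) by 240 mm (y, roughly along the ledge), 6 mm thick, about 0.1 kg, slides at about 1 N. Origin at the centre of its underside; +y towards the end with the blue line, +x towards the rail. Starts with its far edge 14 to 47 mm off the rail at the middle, turned up to 0.1 rad from the ledge.
- panel_line (a point): middle of the blue line, 4 mm wide, drawn straight across the panel 60 mm from its left-hand (+y) end; the point lies at the height of the underside; axes as panel.
- panel_back (a point): middle of the panel's long far edge (the one to go against the rail), on the underside; axes as panel.
- spool: mustard-yellow spool of thread, 52 mm across and 56 mm tall, standing loose on the ledge near its right-hand end, behind the panel's right-hand end (at least 35 mm clear of it). Origin at the centre of its underside. Leave it alone.
- staple_gun: green and black air staple gun, about 170 by 210 mm and 58 mm high, lying on its side on the bench left of the ledge. Origin under its green barrel. Leave it alone.
- shears: steel upholstery shears with black handle loops, 280 by 100 mm, 12 mm high, lying flat on the bench left of the ledge. Origin under the pivot. Leave them alone.

How it is judged (in metres and radians):
At the end, for the whole second after the job is handed in: The panel rests flat on the ledge with the middle of the blue line within 8 mm of the plane of the ledge's left-hand end, the middle of its far edge within 6 mm of the rail, and its long side within 0.05 rad (about 3 degrees) of the ledge's direction; it is at rest (y of panel_line in the frame of ledge_end between -0.008 and 0.008 m and x of panel_back in the frame of rail_face above -0.006 m and angle between the y axis of panel and the y axis of ledge, either way round below 0.05 rad and z of panel_line in the frame of ledge_end between -0.003 and 0.003 m and angle between panel's own z axis and vertical below 0.03 rad and linear speed of panel below 0.01 m/s); the robot touches nothing.
It fails at once if the panel is lifted off the ledge by more than 6 mm (z of panel in the frame of ledge_end above 0.006 m).
It fails at once if the panel is tipped more than 0.1 rad (angle between panel's own z axis and vertical above 0.1 rad).
It fails at once if the spool is shifted by more than 15 mm (distance of spool from where it was at the start of the episode above 0.015 m).
It fails at once if the staple gun or the shears are shifted by more than 15 mm (distance of any of staple_gun, shears from where it was at the start of the episode above 0.015 m).
It also fails if it takes over 51 s, if anything falls off the work surface, if the arm or the gripper's body presses on something with over 40 N, if the wrist force passes 120 N, or if a joint passes its speed limit or range.

## Working session

There is one attempt and no reset: what is moved stays moved. The work goes in short steps, Python scripts to look and compute and a shell command to move; the robot and the scene stay as the last step left them, time stands still between calls to the robot, and variables do not carry over. Pictures are saved under pics/ and viewed, at most 10 in all, crops included, and the job is handed in when it is done.

```bash
mkdir -p pics; ls
python3 - <<'E'
from workcell import *
import cv2,numpy as np
o=get_obs();print(o)
for n in("top","scene"):
    f=grab_frame(n);cv2.imwrite(f"pics/{n}0.png",f["img"][:,:,::-1]);np.savez(f"{n}0.npz",**f)
    print(n,f["camera_matrix"],f["dist"],f["R"],f["t"])
E
```

```text
pics
{'time_s': 0.0, 'q': array([-1.50529401e+00,  1.81544191e-01,  1.60795798e+00, -1.94907398e-05,
        1.35377681e+00, -2.06290645e-01]), 'qvel': array([-1.39693115e-03, -1.45333670e-04, -7.21560201e-05, -9.11175361e-05,
        1.77066132e-04, -2.91229838e-04]), 'tau': array([-2.00214505e-03, -4.33868587e+01, -3.41851795e+01,  7.00330222e-02,
        3.87352507e-02, -1.53473084e-04]), 'ee_pos': array([ 154.34607588, -553.36854549,  237.83252989]), 'tool_rot': array([-3.11095916e+00, -4.25396990e-01, -1.56409945e-04]), 'force': array([-0.45199814,  0.88957877,  0.45028648]), 'moment': array([0.02133838, 0.02353308, 0.00082656]), 'gripper_force': 0.0, 'finger_gap': 87.99751637803558}
top [[562.58145613   0.         326.12705817]
 [  0.         562.58145613 229.32588194]
 [  0.           0.           1.        ]] [-0.01890898  0.          0.          0.          0.        ] [[ 0.00839724 -0.99987571 -0.01334341]
 [-0.99624977 -0.00721614 -0.08622254]
 [ 0.08611554  0.0140174  -0.99618654]] [  63.76491154  547.81300326 1207.24514603]
scene [[578.904835     0.         322.71950534]
 [  0.         578.904835   235.53021857]
 [  0.           0.           1.        ]] [-0.02936719  0.          0.          0.          0.        ] [[ 0.84645445  0.53245416  0.00272564]
 [ 0.36462364 -0.57590491 -0.7316988 ]
 [-0.38802636  0.62034354 -0.68162265]] [-458.40653573  -98.43191205 1435.43223222]
```

View pics/top0.png

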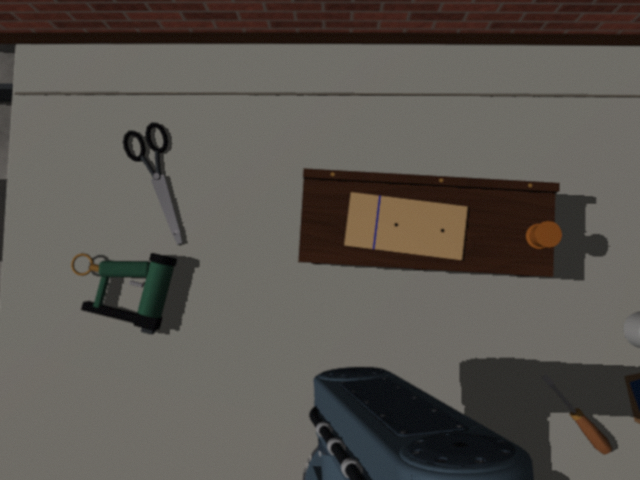

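The top view shows the ledge from about column 300 to 557 and rows 170 to 277. The panel corners are near (349,193), (467,206), (463,260) and (345,247), the blue line is at column 377, and the spool is at (545,235).

```bash
cat > h.py <<'E'
import cv2,numpy as np
from workcell import *
def world(f,uv,z):
    uv=np.asarray(uv,float).reshape(-1,1,2)
    n=cv2.undistortPoints(uv,f["camera_matrix"],f["dist"]).reshape(-1,2)
    d=np.c_[n,np.ones(len(n))]@f["R"]; c=-f["R"].T@f["t"]
    return c+d*((z-c[2])/d[:,2])[:,None]
def cloud(f):
    v,u=np.mgrid[:480,:640]; n=cv2.undistortPoints(np.c_[u.ravel(),v.ravel()].astype(float).reshape(-1,1,2),f["camera_matrix"],f["dist"]).reshape(-1,2)
    z=f["z_map"].ravel()[:,None]
    return ((np.c_[n,np.ones(len(n))]*z-f["t"])@f["R"]).reshape(480,640,3)
def panel(f,show=True):
    h=cv2.cvtColor(f["img"],cv2.COLOR_RGB2HSV).astype(int); P=cloud(f)
    Z=P[...,2]; ok=(Z>95)&(Z<118)&(P[...,0]>350)
    pale=ok&(h[...,2]>110)&(h[...,0]<30)
    blue=ok&(h[...,0]>100)&(h[...,0]<140)&(h[...,1]>80)&(h[...,2]>60)
    m=cv2.morphologyEx((pale|blue).astype(np.uint8),cv2.MORPH_CLOSE,np.ones((5,5)))
    n,l,s,_=cv2.connectedComponentsWithStats(m); k=1+s[1:,4].argmax()
    c=max(cv2.findContours((l==k).astype(np.uint8),0,1)[0],key=cv2.contourArea)
    w=world(f,c.reshape(-1,2),106)[:,:2].astype(np.float32)
    r=cv2.minAreaRect(w); bl=world(f,np.argwhere(blue&(l==k))[:,::-1],106)
    return r,bl[:,:2].mean(0),w,bl
def ang(v): return np.arctan2(-v[0],v[1])
E
python3 - <<'E'
from h import *
f=dict(np.load("top0.npz")); P=cloud(f); r,b,w,bl=panel(f)
print("panel",r,"line",b,"corners",cv2.boxPoints(r))
e=np.linalg.eigh(np.cov(bl[:,:2].T));print("blue n",len(bl),e)
Z=P[...,2]; print("panel z",np.median(Z[220:235,400:440]),"ledge z",np.median(Z[225:250,490:510]))
h=cv2.cvtColor(f["img"],cv2.COLOR_RGB2HSV)
m=((Z>90)&(Z<130)&(P[...,0]>350)).astype(np.uint8)
n,l,s,_=cv2.connectedComponentsWithStats(m);k=1+s[1:,4].argmax()
c=max(cv2.findContours((l==k).astype(np.uint8),0,1)[0],key=cv2.contourArea)
rl=cv2.minAreaRect(world(f,c.reshape(-1,2),100)[:,:2].astype(np.float32)); print("ledge",rl,cv2.boxPoints(rl))
# robust plane-wise: ledge-top points only
rr=(Z>115)&(Z<128)&(P[...,0]>500);q=P[rr];print("rail",len(q),np.median(q,0),np.polyfit(q[:,1],q[:,0],1),q[:,1].min(),q[:,1].max())
sp=(Z>145)&(Z<170)&(P[...,0]>400)&(P[...,1]<-150);print("spool",P[sp].mean(0),P[sp].min(0),P[sp].max(0))
# front edge, left end lines from ledge surface
q=P[(l==k)&(Z<110)];print(q.min(0),q.max(0))
E
```

```text
panel ((549.1947021484375, -94.939697265625), (237.97613525390625, 108.671875), 83.16374969482422) line [557.14368064 -35.57409116] corners [[ 481.08163  -206.61407 ]
 [ 588.98096  -219.54953 ]
 [ 617.30774    16.73468 ]
 [ 509.40845    29.670135]]
blue n 64 EighResult(eigenvalues=array([5.26673881e-01, 1.01051498e+03]), eigenvectors=array([[-0.11783907, -0.9930327 ],
       [-0.9930327 ,  0.11783907]]))
panel z 106.8021135214916 ledge z 101.13922498107215
ledge ((557.4526977539062, -143.95046997070312), (529.3950805664062, 195.26419067382812), 87.11448669433594) [[ 446.61942  -403.39758 ]
 [ 641.636    -413.22723 ]
 [ 668.286     115.49664 ]
 [ 473.2694    125.326294]]
rail 2457 [ 640.58681779 -150.19486039  122.74556943] [6.72852245e-02 6.48866318e+02] -404.3423974162104 114.78683264259685
spool [ 529.77276391 -365.51997063  156.7377828 ] [ 504.39864129 -392.96149917  149.99879965] [ 555.60517236 -339.32727872  163.24362463]
[ 448.60490008 -404.50563597   90.0398006 ] [646.03340201 122.34737913 109.99347384]
```

View pics/scene0.png

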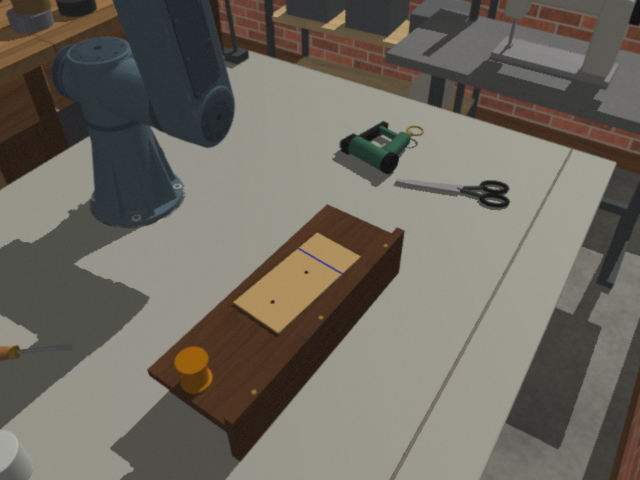

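The scene view agrees: the panel is pale with the line towards the left end, and the spool stands behind its right end. The ledge is yawed about -0.067 rad. The panel is 29 mm off the rail and the line is about 157 mm short of the end. I'll first push the panel square to the rail with the open fingers.

```bash
python3 -m inch '[3,-2.5,0,2, 7,-5.8,0,4, 11,-9.1,0,6, 15,-12.4,0,8, 19,-15.7,0,10, 23,-19,0,12, 27,-22.3,0,14, 31,-25.6,0,16, 35,-28.9,0,18, 39,-32.2,0,19.4, 42,-34.6,0,19.4, 43.5,-36,0,19.4]' 1
python3 -m inch '[0,0,3,0, 0,0,6,0, 0,0,9,0, 0,0,11,0, 0,0,11.5,0, 0,0,11.5,0, 0,0,11.5,0]'
cat >> h.py <<'E'
from scipy.spatial.transform import Rotation as Ro
C=np.array([553.3,-139.0]);U=np.array([.0671,.9977]);N=np.array([.9977,-.0671])
def state():
    o=get_obs();R=Ro.from_rotvec(o["tool_rot"]).as_matrix();d=o["ee_pos"][:2]-C
    print("t",o["time_s"],"pos",o["ee_pos"].round(1),"n,u",(d@N).round(1),(d@U).round(1),"F",o["force"].round(1),"gap",round(o["finger_gap"],1))
    print("tool x in n,u",R[:2,0]@N,R[:2,0]@U,"tool y",R[:2,1]@N,R[:2,1]@U,"zc",R[2,2])
def rep(f,tag=None):
    r,b,w,bl=panel(f);p=cv2.boxPoints(r);c=np.array(r[0]);e=(p[1]-p[0],p[2]-p[1]);L=max(e,key=np.linalg.norm);L=L*np.sign(L[1])
    print("panel c n,u",(c-C)@N,(c-C)@U,"size",r[1],"rel ang",np.arctan2(L@N,L@U),"gap",77-((c-C)@N+55),"line short",260-(b-C)@U,"(centre-based)",200-(c-C)@U)
E
python3 -c "
from h import *
state();f=grab_frame('wrist');cv2.imwrite('pics/w1.png',f['img'][:,:,::-1]);rep(grab_frame('top'))"
```

```text
time_s: 1.3
ee_pos: [478.0, -87.1, 238.5]
tool_rot: [-3.139, 0.101, -0.0]
force: [0.9, -0.3, 0.3]
finger_gap: 88.3
gripper_force: 0.0
time_s: 2.0
ee_pos: [477.5, -90.7, 124.8]
tool_rot: [3.139, -0.105, 0.002]
force: [0.7, 0.2, -0.4]
finger_gap: 88.0
gripper_force: 0.0
t 2.0 pos [477.5 -90.7 124.8] n,u -78.9 43.1 F [ 0.7  0.2 -0.4] gap 88.0
tool x in n,u 0.9999527458588672 0.00033356245981986006 tool y 0.0003327525570608582 -0.9999536368974119 zc -0.9999987958297442
panel c n,u -6.969756417999222 43.73039354660035 size (238.32032775878906, 109.16077423095703) rel ang 0.051339284731088945 gap 28.96975641799922 line short 157.2445707976996 (centre-based) 156.26960645339966
```

View pics/w1.png

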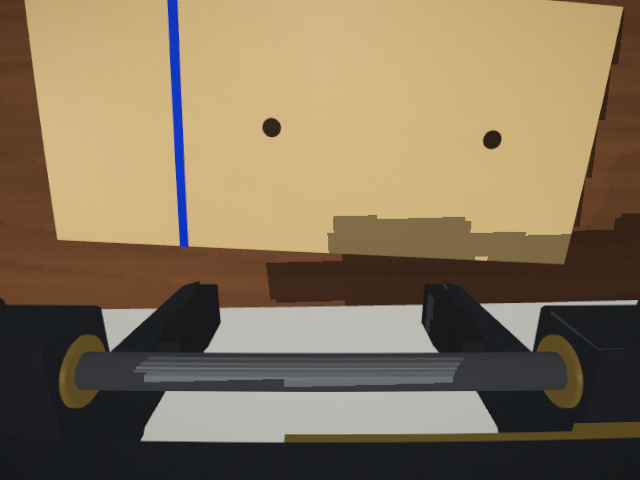

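The fingertips (columns 210 and 430, row 290) hang above the ledge strip, clear of the panel's near edge at rows 240 to 262. Next I'll feel for the ledge surface.

```bash
python3 -m inch '[0,0,1,0, 0,0,1.8,0, 0,0,2.1,0, 0,0,2.1,0, 0,0,2.1,0]'
python3 -m inch '[0,0,0.1,0, 0,0,0.1,0, 0,0,0.1,0]'
python3 -m inch '[0,0,0.1,0, 0,0,0.1,0, 0,0,0.1,0]'
```

```text
time_s: 2.6
ee_pos: [476.7, -90.3, 102.6]
tool_rot: [-3.14, 0.105, 0.001]
force: [-0.1, -0.8, 0.4]
finger_gap: 88.2
gripper_force: 0.0
time_s: 2.9
ee_pos: [476.9, -90.4, 101.9]
tool_rot: [3.14, -0.105, 0.0]
force: [-0.4, 0.1, -0.6]
finger_gap: 88.2
gripper_force: 0.0
time_s: 3.2
ee_pos: [476.8, -90.3, 100.7]
tool_rot: [-3.14, 0.105, 0.0]
force: [-0.3, -0.4, 0.4]
finger_gap: 87.8
gripper_force: 0.0
```

```bash
python3 -m inch '[0.3,0,-0.1,0, 0.6,0,-0.1,0, 0.9,0,-0.1,0, 1.2,0,-0.1,0, 1.5,0,-0.1,0, 1.8,0,-0.1,0, 2.1,0,-0.1,0, 2.4,0,-0.1,0, 2.7,0,-0.1,0, 3.0,0,-0.1,0, 3.3,0,-0.1,0, 3.3,0,-0.1,0]'
python3 -c "
from h import *
state();f=grab_frame('wrist');cv2.imwrite('pics/w2.png',f['img'][:,:,::-1]);rep(f);rep(grab_frame('top'))"
```

```text
time_s: 4.4
ee_pos: [510.4, -92.6, 101.7]
tool_rot: [3.14, -0.105, 0.002]
force: [0.8, 0.7, -0.0]
finger_gap: 88.1
gripper_force: 0.0
t 4.4 pos [510.4 -92.6 101.7] n,u -45.9 43.4 F [ 0.8  0.7 -0. ] gap 88.1
tool x in n,u 0.9999532832022219 0.00032305800304291475 tool y 0.00032298534012575094 -0.9999537941908667 zc -0.9999994838470339
panel c n,u 16.916407871856734 46.71197172805787 size (240.2939453125, 105.73057556152344) rel ang 0.0002888748322173217 gap 5.083592128143266 line short 153.70874656023267 (centre-based) 153.28802827194212
panel c n,u 19.737702704467818 46.6437240008545 size (238.89895629882812, 108.69142150878906) rel ang -0.004708671646513668 gap 2.2622972955321785 line short 153.5499018533984 (centre-based) 153.3562759991455
```

```bash
python3 -m inch '[0.1,0,0,0, 0.2,0,0,0, 0.2,0,0,0, 0.2,0,0,0]'
python3 -m inch '[0.1,0,0,0, 0.1,0,0,0, 0.1,0,0,0]'
python3 -m inch '[0.1,0,0,0, 0.1,0,0,0, 0.1,0,0,0]'
```

```text
time_s: 4.9
ee_pos: [511.6, -92.7, 101.7]
tool_rot: [-3.14, 0.105, 0.0]
force: [-1.1, 0.3, -0.4]
finger_gap: 88.1
gripper_force: 0.6
time_s: 5.2
ee_pos: [512.8, -92.8, 101.7]
tool_rot: [-3.14, 0.105, -0.0]
force: [0.0, 0.8, -0.5]
finger_gap: 88.6
gripper_force: 0.3
time_s: 5.5
ee_pos: [513.4, -92.8, 101.7]
tool_rot: [3.14, -0.105, -0.001]
force: [-3.4, 0.1, 1.5]
finger_gap: 87.7
gripper_force: 1.5
```

```bash
python3 -m inch '[-0.5,0,0,0, -0.8,0,-0.5,0, -0.8,0,-3,0, -0.8,0,-6,0, -0.8,1,-8,0]' 0.14
python3 -c "
from h import *
state();print(get_obs()['q'])
rep(grab_frame('top'))"
```

```text
time_s: 6.0
ee_pos: [505.7, -101.9, 184.1]
tool_rot: [3.139, -0.103, 0.004]
force: [0.6, -1.1, 0.0]
finger_gap: 51.3
gripper_force: 0.0
t 6.0 pos [ 505.7 -101.9  184.1] n,u -50.0 33.9 F [ 0.6 -1.1  0. ] gap 51.3
tool x in n,u 0.9999492288133667 0.0013289977279591994 tool y 0.0013279396427616356 -0.9999528915951053 zc -0.9999961872770751
[-4.29517172e-01  1.04313382e-01  1.80967211e+00  6.47484772e-04
  1.22491383e+00  1.20688549e+00]
panel c n,u 22.127375671234176 96.35781187850952 size (138.5991973876953, 108.47196960449219) rel ang -0.0015536774348021251 gap -0.12737567123417648 line short 153.71536671249038 (centre-based) 103.64218812149048
```

```bash
python3 -m inch '[0.6,1,0,-8, 1.2,2.2,0,-16, 1.8,3.4,0,-24, 2.4,4.6,0,-32, 3.0,5.8,0,-40, 3.6,7,0,-48, 4.2,8.2,0,-56, 4.8,9.4,0,-64, 5.4,10.6,0,-72, 6,11.8,0,-80, 6.6,12.8,0,-87, 7.1,13.5,0,-90]' 
python3 -m inch '[0,0,2,0, 0,0,4,0, 0,0,5,0, 0,0,5.5,0, 0,0,5.5,0, 0,0,5.5,0]'
python3 -c "
from h import *
state();f=grab_frame('wrist');cv2.imwrite('pics/w3.png',f['img'][:,:,::-1]);f=grab_frame('top');rep(f)"
```

```text
time_s: 7.25
ee_pos: [567.0, -242.3, 181.4]
tool_rot: [2.29, 2.15, 0.0]
force: [0.4, 0.9, -0.3]
finger_gap: 49.8
gripper_force: 0.0
time_s: 7.85
ee_pos: [567.4, -241.9, 127.6]
tool_rot: [2.293, 2.145, 0.001]
force: [0.7, -0.2, 0.1]
finger_gap: 50.5
gripper_force: 0.0
t 7.85 pos [ 567.4 -241.9  127.6] n,u 20.9 -101.7 F [ 0.7 -0.2  0.1] gap 50.5
tool x in n,u -0.00042159887514051395 0.9999535842784886 tool y 0.9999530548335611 0.0004223026743755734 zc -0.9999991192520828
panel c n,u 21.869063550415085 46.31709724914551 size (238.8257293701172, 109.66899871826172) rel ang -0.004470818693099409 gap 0.13093644958490813 line short 153.6474431066644 (centre-based) 153.68290275085448
```

View pics/w3.png

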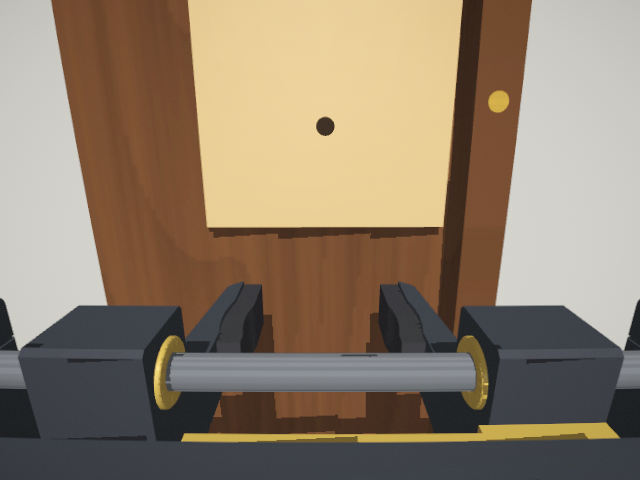

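The panel lies along the rail (rail face at column 455), its right end at row 228. The fingers at columns 250 and 390 are centred behind it and clear of the rail. Next I'll go down and push left.

```bash
python3 -m inch '[0,0,1.2,0, 0,0,2.2,0, 0,0,2.6,0, 0,0,2.6,0, 0,0,2.6,0, 0.5,0,2.6,0, 1,0,2.6,0, 1.5,0,2.6,0, 1.7,0,2.6,0]'
python3 -m inch '[0.3,0,0,0, 0.7,0,0,0, 1.2,0,0,0, 1.8,0,0,0, 2.4,0,0,0, 3,0,0,0, 3.6,0,0,0, 4.2,0,0,0, 4.8,0,0,0, 5.4,0,0,0, 6,0,0,0, 6.2,0,0,0]'
python3 -c "
from h import *
state();f=grab_frame('top');rep(f)"
```

```text
time_s: 8.85
ee_pos: [568.0, -223.9, 100.5]
tool_rot: [-2.294, -2.146, -0.0]
force: [-0.0, -1.7, 0.2]
finger_gap: 50.0
gripper_force: 0.4
time_s: 10.05
ee_pos: [572.2, -162.2, 100.7]
tool_rot: [-2.294, -2.147, -0.0]
force: [-0.2, -1.1, -1.0]
finger_gap: 50.6
gripper_force: 0.4
t 10.05 pos [ 572.2 -162.2  100.7] n,u 20.4 -21.8 F [-0.2 -1.1 -1. ] gap 50.6
tool x in n,u -0.0009680040636014586 0.9999533799927042 tool y 0.9999533803964176 0.0009680041025261736 zc -0.9999999995943955
panel c n,u 21.391224152984663 114.8835706263733 size (225.6776123046875, 109.53695678710938) rel ang -0.006217984550400464 gap 0.6087758470153375 line short 91.67659697021122 (centre-based) 85.1164293736267
```

```bash
python3 -m inch '[0.3,0,-0.05,0, 0.7,0,-0.05,0, 1.2,0,-0.05,0, 1.8,0,-0.05,0, 2.4,0,-0.05,0, 3,0,-0.05,0, 3.6,0,-0.05,0, 4.2,0,-0.05,0, 4.8,0,-0.05,0, 5.4,0,-0.05,0, 6,0,-0.05,0, 6.2,0,-0.05,0]'
python3 -m inch '[0.3,0,0,0, 0.7,0,0,0, 1.2,0,0,0, 1.7,0,0,0, 2,0,0,0, 2,0,0,0]'
python3 -c "
from h import *
state();f=grab_frame('top');rep(f);cv2.imwrite('pics/t4.png',cv2.resize(f['img'][140:300,260:580,::-1],None,fx=2.5,fy=2.5));f=grab_frame('scene');rep(f)"
```

```text
time_s: 11.3
ee_pos: [576.3, -100.4, 101.3]
tool_rot: [-2.294, -2.147, 0.0]
force: [0.3, -3.0, 0.3]
finger_gap: 50.0
gripper_force: 1.0
time_s: 11.9
ee_pos: [577.6, -80.3, 101.2]
tool_rot: [-2.294, -2.146, -0.001]
force: [0.1, -1.2, 0.3]
finger_gap: 50.5
gripper_force: 0.0
t 11.9 pos [577.6 -80.3 101.2] n,u 20.3 60.2 F [ 0.1 -1.2  0.3] gap 50.5
tool x in n,u -0.000694522805632461 0.9999534406240344 tool y 0.9999536073621849 0.0006945386426452664 zc -0.999999832503698
panel c n,u 20.389318125000045 209.32651609375 size (201.13316345214844, 110.60038757324219) rel ang -0.0070177691405011 gap 1.6106818749999547 line short 9.453519971105266 (centre-based) -9.326516093750001
panel c n,u 16.564475656738324 239.51644578125 size (138.00096130371094, 122.47331237792969) rel ang -0.0046974343952456065 gap 5.435524343261676 line short 10.84498038273577 (centre-based) -39.51644578125001
```

View pics/t4.png

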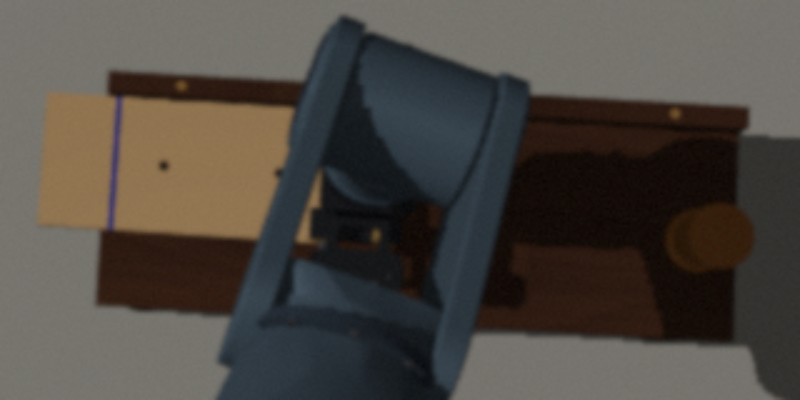

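The line runs from about (120,97) to (112,228), about 10 crop pixels (9 mm) right of the ledge's end edge, which runs from (110,72) to (97,303). The panel is square along the rail. I'll push the last 9.5 mm, then back off and look.

```bash
python3 -m inch '[0.2,0,0,0, 0.4,0,0,0, 0.6,0,0,0, 0.8,0,0,0, 0.95,0,0,0, 0.95,0,0,0, 0.95,0,0,0]'
python3 -m inch '[-0.5,0,0,0, -1.5,0,0,0, -2,0,-2,0, -2,0,-6,0, -4,-4,-10,0, -6,-8,-12,0, -8,-12,-12,0, -10,-16,-12,0, -12,-20,-12,0, -12,-24,-12,0, -12,-26,-12,0, -12,-26,-12,0]'
python3 -c "
from h import *
state();f=grab_frame('top');rep(f);cv2.imwrite('pics/t5.png',cv2.resize(f['img'][140:300,260:580,::-1],None,fx=2.5,fy=2.5));P=cloud(f);Z=P[...,2]
q=P[(Z>115)&(Z<128)&(P[...,0]>560)&(P[...,1]<200)];d=q[:,:2]-C
print('rail n,u range',np.percentile(d@N,[1,50,99]),np.percentile(d@U,[.3,99.7]))
f=grab_frame('scene');rep(f);cv2.imwrite('pics/s5.png',cv2.resize(f['img'][180:300,240:440,::-1],None,fx=4,fy=4,interpolation=2))"
```

```text
time_s: 12.7
ee_pos: [578.4, -71.4, 101.3]
tool_rot: [-2.294, -2.146, -0.001]
force: [0.6, 0.1, 0.0]
finger_gap: 50.5
gripper_force: 0.0
time_s: 13.9
ee_pos: [309.1, -174.4, 221.3]
tool_rot: [2.297, 2.142, -0.001]
force: [-0.3, 0.0, 0.4]
finger_gap: 50.0
gripper_force: 0.0
t 13.9 pos [ 309.1 -174.4  221.3] n,u -241.2 -51.7 F [-0.3  0.   0.4] gap 50.0
tool x in n,u 0.0029016045533860895 0.9999491462025751 tool y 0.9999495092910222 -0.0029010969048841938 zc -0.9999993758396204
panel c n,u 20.94623409217839 199.9234536277008 size (238.37954711914062, 110.58818054199219) rel ang -0.013568555866838956 gap 1.0537659078216137 line short 0.27745918084787036 (centre-based) 0.07654637229919103
rail n,u range [76.34761251 87.81093671 99.99919254] [-257.95761357  258.33963577]
panel c n,u 20.553774671020552 197.19746059143068 size (241.71852111816406, 112.40521240234375) rel ang 0.00832114705417735 gap 1.4462253289794518 line short 1.7048495462982487 (centre-based) 2.8025394085693165
```

View pics/t5.png

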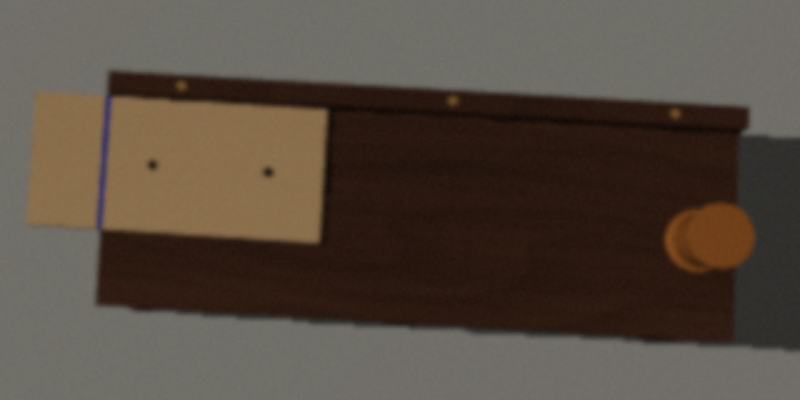

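View pics/s5.png

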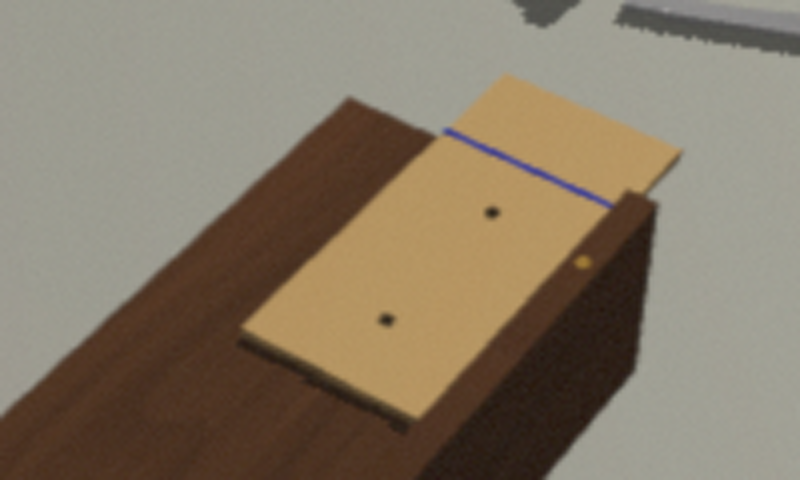

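The top crop shows the line, from (107,97) to (100,228), level with the ledge end. Both views show the far edge along the rail and the panel square. The spool is undisturbed and the arm is clear.

```bash
python3 -c "
from workcell import *
print(hand_in())"
```

```text
the job is handed in; nothing more can be done
None
```

I handed the job in at about 14 s; `hand_in()` gave no verdict. By the last camera check, the blue line is within 2 mm of the ledge's left end, the far edge within 1.5 mm of the rail, and the panel square to within 0.014 rad, with the spool, staple gun and shears untouched.

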